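# Tare the balance through its shuttered key well

## Robot

A 6-joint arm with a two-finger parallel gripper is mounted at the origin on a cart in front of the work surface, level with it; the furniture and walls round the work are solid. World frame = base frame: x ahead of the robot, y to its left, z up, the work surface at z = 0. Lengths are in mm, angles in rad, forces in N, time in s.
With the tool pointing down it reaches from about 325 to 775 mm from the base axis. Payload 5.5 kg.
Tool frame: the origin (TCP) lies midway between the tips of the shut fingers; the grasp point (between the pads) lies 19 mm behind it; z points along the fingers, y is the line along which they close (so a half turn about z gives the same grasp; the last joint's range is limited). The gripper opens to 88 mm and grips with 3 to 60 N. Pads are 20 mm wide; open, the fingers measure 115 mm over their backs; the gripper's body (75 mm by 178 mm) begins 61 mm behind the grasp point.
Start: joints at [1.113, 0.091, 1.231, -0, 1.82, -0.057], TCP at [234.099, 552.462, 222.631] pointing down, gripper open.
Joint ranges: [-2.87, 2.87], [-0.86, 2.18], [0.17, 2.46], [-1.51, 4.65], [0.06, 2.69], [-2.65, 2.65]. Speed limits (rad/s): [2.57, 2.57, 3.01, 3.14, 3.14, 3.14].

## Interface

Orientations are given as a unit quaternion [w, x, y, z].
In Python, from workcell import sense, get_image, camera_info, finish_job, spot_in, pinpoint gives the robot as it stands.
- The arm moves only by the shell command python3 -m inch 'ROWS' [FORCE]. ROWS is JSON, a list of rows, each an object of numbers: "tx", "ty", "tz": the shift along the tool's x, y, z in mm; "ax", "ay", "az": the turn, a rotation vector about the tool's x, y, z in rad; "hand": the finger opening in mm, from 0 to 87.8. In form: [{"tx": .., "ty": .., "tz": .., "ax": .., "ay": .., "az": .., "hand": ..}, ...]. A call has 1 to 20 rows; each row shifts and turns the commanded pose from where the row before left it, along the tool's axes as they then stand; what a row does not reach is not made up. A row lasts 1/8 s, in which the tool goes at most 62.5 mm and 10.7 degrees, less where a joint would pass 70% of its speed; a pose out of reach is approached as far as the arm can. A call is refused whole if a number of a shift passes 62.5 or a number of a turn 0.188, either way. A call with a gripper value outside its range is refused whole. The fingers move at their own pace and stop on an object; FORCE is the grip in N (left out, the last holds). Time passes only in rows, so rows that do not move let the fingers close. It gives the time, the measured TCP pose, the force, the opening and the grip force at its end, in the units of the state.
- sense(): the state, without advancing time (a new reading comes with each control period).
- get_image(name): name is "scene" or "top" or "wrist"; returns (picture, depth): 420x560x3 uint8, red, green, blue; 420x560 float32, mm along the optical axis (not along the pixel's ray), 0 where there is no reading.
- camera_info(name): a dict with "camera_matrix" (3x3 intrinsics, pixels), "world_from_camera" (4x4, takes a point from camera to world coordinates). Camera axes: x right, y down, z forward; pixel columns grow to the right and rows downward; lengths in mm; the calibration is good to about 2 mm. A picture is of the moment at which its call begins: read the wrist's pose just before it. camera_info takes no time and is no camera call; for the wrist camera it gives the pose at the moment of the call.
- finish_job(): hands the job in; it is judged then, once.
Trained networks look in the newest picture that a camera, given by its name, has taken for a name from the list of things; names that differ only in an ending like _2 or _b are one class to them, and where a whole thing is asked for, a point or a joint stands for the part that bears it (a point fixed in the world has none). Each returns a list of dicts, best first, with "score" (0 to 1); they miss things now and then, are a little off and sometimes report something else, mostly with a low value. They report only what shows in the picture. A call takes as long as a camera call. They do not tell look-alikes from the thing itself.
- spot_in(thing, camera): "rect" ([left, top, width, height] in pixels, round what is visible of it).
- pinpoint(thing, camera): "location" ([row, column] in pixels: a listed point, or the origin of a listed thing).
The state is a dict: "t": time; "joints": joint angles; "dq": joint speeds; "effort": joint torques, N m; "position": TCP position; "tool_rot": TCP orientation; "contact_force": force on the tool from outside, world axes, zero at the start; "ft_torque": the same for the moment, N m; "opening": opening from 0.0 (shut) to 1.0 (fully open); "grip_force": force on a finger pad.
Only numpy, scipy, OpenCV 4.12 (cv2) and the standard library are available. Lean on these libraries where they do the work, as an engineer would, in place of code of your own. Each camera call takes 0.05 s, during which the arm holds its last target. There are 200 camera calls.

## Task

Tare the bench balance with the vial standing on its pan: with your fingertips push the sliding metal shutter all the way off the square well, press the sunken key at the bottom of that well fully down and let it come up again, then push the shutter fully closed over the well. Do not press the key in the round well, do not force anything, and leave the vial and everything else lying around where it is: nothing is to be picked up.

Things in the scene. Friction and masses are not known exactly. Their poses are not given: they have to be found in the camera images.
- balance: (sizes in mm) bench balance, fixed, 210 deep (x, to its back) x 260 wide; origin under its centre, on the worktop. Back: white housing 38 high, round steel pan (110 across, top z = 44, centre x 45, y -25), black display. Front: low grey apron (top z = 18) with two grey key blocks at x -65, y +65 and -65; which one is left varies
- tare_block: (mm) longer grey block, fixed on the apron, 70 (x, to the back) x 116 (y, to the left) x 34 high, upper face 52 above the worktop; origin under its centre. Square well 46 x 46, 30 deep, centred at y -31 (right half), under the closed shutter. Guide rails 4 high along y at x +-30.5, 56 free between. More than 40 N on block, key or shutter is forcing it
- shutter_top (a point): (mm) top centre of the metal shutter with four pale cross ribs, a plate 54 x 54 standing 14.5 proud of the block (top 66.5 above the worktop). Slides along the block's y; pushed with the outside of closed fingers on its right (-y) or left (+y) end face, 27 from this point, free from outside. Closed at block y -31, open at +27, leaving the well free
- tare_shutter (a joint): travel of the shutter to the block's +y (left): 0 = closed over the well, 0.058 m = fully open. About 2 N friction, no spring, stays where left, firm stops at both ends. May start ajar by up to 8 mm
- tare_key_top (a point): centre of the flat top of the white square tare key, 34 x 34 mm, in the middle of the square well; released it lies 14 mm below the block's upper face (z = 38 mm)
- tare_key (a joint): travel of the tare key straight down: 0 = up, 0.006 m = fully down at its stop. Its spring needs 1.2 N to start and about 5 N to reach the stop; it comes up by itself.
- cal_block: the shorter grey block, fixed on the apron, 70 x 70 mm, 34 mm high (top at z = 52 mm), with an open round well, 46 mm across; origin under its centre
- cal_key_top (a point): centre of the top of the round white key (34 mm across) in the round well, 14 mm below the block's upper face; not to be pressed
- cal_key (a joint): travel of the round key straight down: 0 = up, 0.006 m = fully down; must stay up
- vial: clear glass vial with white screw cap, 28 mm across, 60 mm high, loose, standing on the balance pan; origin under its centre
- timer: white lab timer with keys on top, 58 x 64 x 18 mm, lying in front of the balance; origin under its centre
- spare_cap: red screw cap, 53 mm across, 25 mm high, lying in front of the balance; origin under its centre
- tape: roll of black tape, 58 mm across, 19 mm high, to the left of the work; origin under its centre
- small_bottle: small amber bottle, 57 mm across, 119 mm high, to the left; origin under its centre
- amber_bottle: amber bottle with blue cap, 94 mm across, 195 mm high, to the left; origin under its centre
- notebook: black notebook, 148 x 110 x 16 mm, far left; origin under its centre
Things that resemble listed ones, but are neither listed nor needed, are in the scene too. What is meant by the vial is not pink, and is the smaller of those in its own colour.

How it is judged (in metres and radians):
On the way, in this order (a step that is already met when the one before it is completed fails the run):
1. the shutter is pushed all the way open (value of joint tare_shutter above 0.052 m), for 0.1 s.
2. the sunken tare key is pressed fully down by the fingers, with the shutter open (value of joint tare_key above 0.0048 m and contact force between the fingers and tare_block above 0.5 N and value of joint tare_shutter above 0.045 m), for 0.1 s.
3. the key has come up and the shutter is closed over the well again (value of joint tare_key below 0.0015 m and value of joint tare_shutter below 0.004 m), for 0.1 s.
At the end, for the whole second after the job is handed in: The shutter was opened to within 6 mm of its end stop, then the tare key was pressed to within about 1 mm of its stop, then released; at the end the shutter is closed to within 4 mm, both keys are up, and the vial stands upright on the pan within 10 mm of where it was (all of step 3 and value of joint cal_key below 0.0015 m and angle between vial's own z axis and vertical below 0.1 rad and distance of vial from where it was at the start of the episode below 0.01 m and linear speed of vial below 0.02 m/s); the robot touches nothing.
It fails at once if the key in the round well is pressed (value of joint cal_key above 0.002 m).
It fails at once if the vial is shifted, lifted or tipped (distance of vial from where it was at the start of the episode above 0.01 m or angle between vial's own z axis and vertical above 0.2 rad).
It fails at once if the key, shutter or block is forced (more than 40 N) (contact force between the fingers and tare_block above 40 N).
It fails at once if a bystander is moved or lifted (more than 15 mm) (distance of any of timer, spare_cap, tape, small_bottle, amber_bottle, notebook from where it was at the start of the episode above 0.015 m).
It also fails if it takes over 45 s, if anything falls off the work surface, if the arm or the gripper's body presses on something with over 40 N, if the wrist force passes 120 N, or if a joint passes its speed limit or range.

## Working session

There is one attempt and no reset: what is moved stays moved. The work goes in short steps, Python scripts to look and compute and a shell command to move; the robot and the scene stay as the last step left them, time stands still between calls to the robot, and variables do not carry over. Pictures are saved under pics/ and viewed, at most 10 in all, crops included, and the job is handed in when it is done.

```bash
mkdir -p pics; cat > h.py <<'E'
import numpy as np,cv2
from workcell import *
def world(cam,r,c,depth,info=None):
    i=info or camera_info(cam);K=np.array(i["camera_matrix"]);T=np.array(i["world_from_camera"])
    z=depth[int(round(r)),int(round(c))]
    p=np.array([(c-K[0,2])/K[0,0]*z,(r-K[1,2])/K[1,1]*z,z,1]);return (T@p)[:3]
E
python3 - <<'E'
from h import *
print(sense())
ims=[]
for cam in("top","scene"):
    im,d=get_image(cam);np.save(f"{cam}_d.npy",d);cv2.imwrite(f"pics/{cam}0.png",im[:,:,::-1])
    for n in["balance","tare_block","shutter_top","cal_block","cal_key_top","vial","timer","spare_cap"]:
        for q in pinpoint(n,cam)[:3]:
            r,c=q["location"]
            if 0<=r<419.5 and 0<=c<559.5: print(cam,n,round(q["score"],2),np.round([r,c]),np.round(world(cam,r,c,d)))
E
```

```text
{'t': 0.0, 'joints': array([ 1.11331074e+00,  9.18658934e-02,  1.23186761e+00, -7.91455054e-06,
        1.81981094e+00, -5.67375826e-02]), 'dq': array([-4.69939244e-04,  1.05756887e-03,  2.30362368e-04,  1.24461186e-04,
        7.04665430e-05, -1.82337368e-04]), 'effort': array([-6.39460031e-04, -4.46475148e+01, -4.06428230e+01,  6.96958601e-02,
        2.96435959e-02, -1.80033553e-04]), 'position': array([233.95751387, 552.18367948, 221.51300032]), 'tool_rot': array([-2.44447817e-04,  1.99036722e-01,  9.79991546e-01, -9.44788885e-04]), 'contact_force': array([ 0.12202761,  0.24966505, -0.32252656]), 'ft_torque': array([ 0.00522722,  0.01667639, -0.0132001 ]), 'grip_force': 0.0, 'opening': 0.9983259872106982}
top balance 0.66 [217. 381.] [ 521. -295.   38.]
top tare_block 0.9 [237. 404.] [ 455. -366.   55.]
top tare_block 0.66 [244. 280.] [431.  44.  -1.]
top shutter_top 0.81 [236. 415.] [ 457. -398.   69.]
top cal_block 0.82 [234. 363.] [ 464. -234.   37.]
top cal_block 0.68 [232. 364.] [ 470. -238.   37.]
top cal_key_top 0.38 [233. 362.] [ 467. -232.   33.]
top vial 0.73 [159. 354.
[... 171 characters left out ...]
0.7 [261. 401.] [ 377. -360.   30.]
top spare_cap 0.3 [233. 365.] [ 467. -239.   35.]
scene balance 0.76 [301. 336.] [ 487. -356.   55.]
scene tare_block 0.94 [316. 329.] [ 438. -395.   68.]
scene shutter_top 0.69 [310. 337.] [ 463. -388.   68.]
scene shutter_top 0.23 [195. 188.] [385. 302.  24.]
scene cal_block 0.82 [287. 299.] [ 442. -270.   51.]
scene cal_key_top 0.41 [279. 301.] [ 469. -237.   37.]
scene vial 0.77 [288. 409.] [ 687. -380.   16.]
scene vial 0.75 [284. 355.] [ 562. -327.   48.]
scene vial 0.75 [247. 371.] [ 706. -214.   23.]
scene timer 0.79 [304. 271.] [ 374. -255.   20.]
scene timer 0.44 [299. 341.] [ 508. -344.   39.]
scene spare_cap 0.69 [339. 299.] [ 370. -382.   24.]
```

```bash
python3 - <<'E'
import cv2
a=cv2.imread("pics/top0.png")[130:290,300:480];cv2.imwrite("pics/a.png",cv2.resize(a,None,fx=3.7,fy=3.7,interpolation=2))
b=cv2.imread("pics/scene0.png");cv2.imwrite("pics/b.png",cv2.resize(b,(800,600),interpolation=2))
E
```

```text
(no output)
```

View pics/a.png

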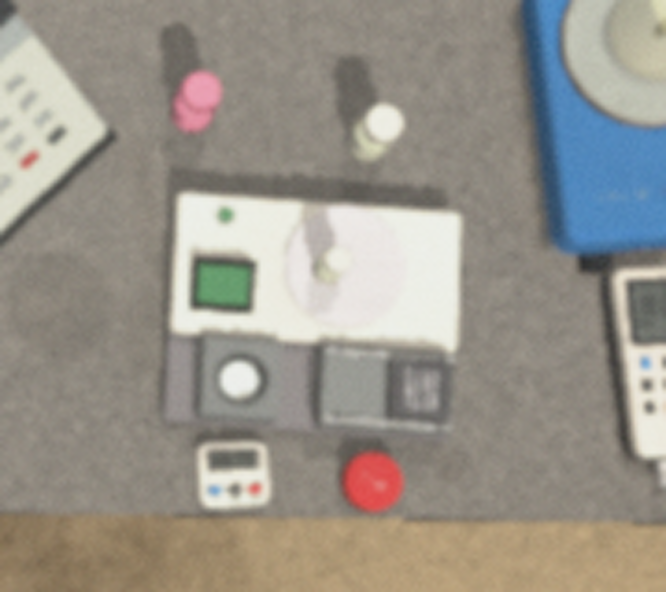

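View pics/b.png

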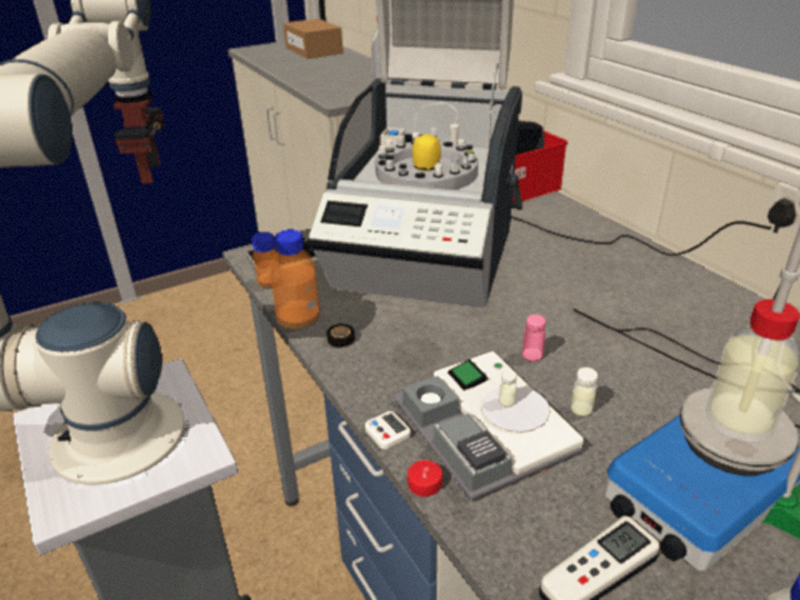

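The vial is on the pan, at (508,385) in scene view. The pink vial at (535,337) and the larger clear one at (585,390) stand off the balance, so they are look-alikes. The shutter is on the right half of the right-hand block and the round well is on the left. The balance is yawed about -0.07. I'll go above it for a close look.

```bash
python3 -m inch '[{"tz":-40,"az":-0.167,"hand":0},{"tz":-40,"az":-0.167},{"tx":-42,"ty":-30},{"tx":-42,"ty":-40},{"tx":-42,"ty":-48},{"tx":-42,"ty":-48},{"tx":-42,"ty":-48},{"tx":-42,"ty":-48},{"ty":-48},{"ty":-48},{"ty":-48},{"ty":-48},{"ty":-48},{"ty":-48},{"ty":-48},{"ty":-48},{"ty":-48},{"ty":-48},{"ty":-48},{"ty":-48}]'
python3 - <<'E'
from h import *
print(sense()["position"],sense()["tool_rot"])
i=camera_info("wrist");im,d=get_image("wrist");np.save("w0.npy",d);cv2.imwrite("pics/w0.png",im[:,:,::-1])
print(np.round(i["world_from_camera"],2))
for n in["tare_block","shutter_top","cal_block","cal_key_top","vial","timer","spare_cap","tare_key_top"]:
    for q in pinpoint(n,"wrist")[:3]:
        r,c=q["location"]
        if 0<=r<419.5 and 0<=c<559.5: print(n,round(q["score"],2),np.round([r,c]),np.round(world("wrist",r,c,d,i),1))
E
```

```text
[234.09865125 552.46860277 222.61971649] [-1.13262153e-05  1.99061582e-01  9.79986983e-01 -4.89450316e-06]
[[ 3.9000e-01  8.9000e-01  2.4000e-01  1.6852e+02]
 [ 9.2000e-01 -3.8000e-01 -1.0000e-01  5.8093e+02]
 [ 0.0000e+00  2.6000e-01 -9.7000e-01  3.8485e+02]
 [ 0.0000e+00  0.0000e+00  0.0000e+00  1.0000e+00]]
cal_key_top 0.54 [358. 170.] [379.6 351.6  34. ]validation failed for argument at $[0]...
```

View pics/w0.png

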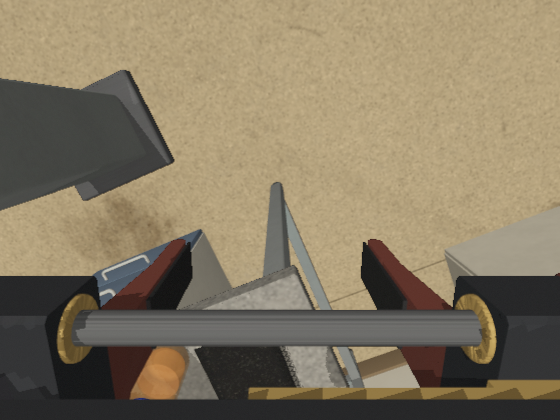

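That view shows only floor and the fingers, because the move was refused. I'll give every field this time.

```bash
python3 -m inch '[{"tx":0,"ty":0,"tz":-40,"ax":0,"ay":0,"az":-0.167,"hand":0},{"tx":0,"ty":0,"tz":-40,"ax":0,"ay":0,"az":-0.167,"hand":0},{"tx":-42,"ty":-30,"tz":0,"ax":0,"ay":0,"az":0,"hand":0},{"tx":-42,"ty":-40,"tz":0,"ax":0,"ay":0,"az":0,"hand":0},{"tx":-42,"ty":-48,"tz":0,"ax":0,"ay":0,"az":0,"hand":0},{"tx":-42,"ty":-48,"tz":0,"ax":0,"ay":0,"az":0,"hand":0},{"tx":-42,"ty":-48,"tz":0,"ax":0,"ay":0,"az":0,"hand":0},{"tx":-42,"ty":-48,"tz":0,"ax":0,"ay":0,"az":0,"hand":0},{"tx":0,"ty":-48,"tz":0,"ax":0,"ay":0,"az":0,"hand":0},{"tx":0,"ty":-48,"tz":0,"ax":0,"ay":0,"az":0,"hand":0},{"tx":0,"ty":-48,"tz":0,"ax":0,"ay":0,"az":0,"hand":0},{"tx":0,"ty":-48,"tz":0,"ax":0,"ay":0,"az":0,"hand":0},{"tx":0,"ty":-48,"tz":0,"ax":0,"ay":0,"az":0,"hand":0},{"tx":0,"ty":-48,"tz":0,"ax":0,"ay":0,"az":0,"hand":0},{"tx":0,"ty":-48,"tz":0,"ax":0,"ay":0,"az":0,"hand":0},{"tx":0,"ty":-48,"tz":0,"ax":0,"ay":0,"az":0,"hand":0},{"tx":0,"ty":-48,"tz":0,"ax":0,"ay":0,"az":0,"hand":0},{"tx":0,"ty":-48,"tz":0,"ax":0,"ay":0,"az":0,"hand":0},{"tx":0,"ty":-48,"tz":0,"ax":0,"ay":0,"az":0,"hand":0},{"tx":0,"ty":-48,"tz":0,"ax":0,"ay":0,"az":0,"hand":0}]'
python3 - <<'E'
from h import *
print(sense()["position"],sense()["tool_rot"])
i=camera_info("wrist");im,d=get_image("wrist");np.save("w0.npy",d);cv2.imwrite("pics/w1.png",im[:,:,::-1])
np.save("w0T.npy",i["world_from_camera"])
for n in["tare_block","shutter_top","cal_block","cal_key_top","vial","timer","spare_cap","tare_key_top"]:
    for q in pinpoint(n,"wrist")[:3]:
        r,c=q["location"]
        if 0<=r<419.5 and 0<=c<559.5: print(n,round(q["score"],2),np.round([r,c]),np.round(world("wrist",r,c,d,i),1))
E
```

```text
t: 3.85
position: [426.1, -298.0, 302.8]
tool_rot: [0.0, 0.033, 0.999, -0.0]
contact_force: [0.7, 0.2, -0.2]
opening: 0.003
grip_force: 0.0
[ 426.13502322 -298.00437929  302.83852982] [ 2.79904639e-04  3.34683202e-02  9.99439733e-01 -1.16102683e-04]
tare_block 0.79 [201. 224.] [ 452.1 -364.5   54.7]
shutter_top 0.89 [212. 200.] [ 462.  -392.8   66.6]
shutter_top 0.39 [243. 277.] [ 416.7 -296.2  304. ]
cal_block 0.63 [201. 324.] [ 465.2 -238.1   38.9]
cal_key_top 0.58 [206. 327.] [ 472.3 -233.7   38.6]
timer 0.8 [140. 322.] [ 389.4 -234.3   15.5]
spare_cap 0.63 [139. 230.] [ 378.5 -353.1   25.3]
```

View pics/w1.png

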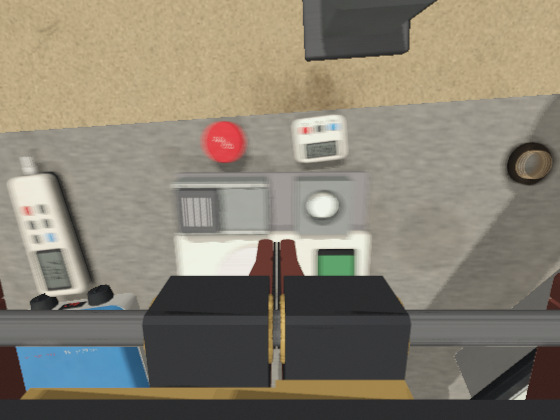

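The shutter shows at (198,210) over the right part of the block (172–268), the round key is at (322,205), and the cap and timer are in front. Next I'll fit the shutter and block from depth.

```bash
cat > fit.py <<'E'
from h import *
def cloud(d,T,K):
    r,c=np.mgrid[:420,:560];P=np.stack([(c-K[0,2])/K[0,0]*d,(r-K[1,2])/K[1,1]*d,d],-1)
    return P@T[:3,:3].T+T[:3,3],r,c
def rect(m,P):
    p=P[m][:,:2].astype(np.float32);(c,s,a)=cv2.minAreaRect(p);return np.round(c,1),np.round(s,1),round(a,2),len(p)
def run(d,T):
    K=np.array(camera_info("wrist")["camera_matrix"]);P,r,c=cloud(d,T,K)
    near=(P[...,0]>400)&(P[...,0]<505)&(P[...,1]<-290)&(P[...,1]>-460)&(d>0)
    z=P[...,2]
    for n,lo,hi in(("shutter",62,72),("block+rails+shutter",47,72)):
        m=near&(z>lo)&(z<hi)
        m=cv2.morphologyEx(m.astype(np.uint8),cv2.MORPH_OPEN,np.ones((3,3)))>0
        print(n,rect(m,P),"zmed",round(np.median(z[m]),1))
    m=(P[...,0]>400)&(P[...,0]<515)&(P[...,1]>-285)&(P[...,1]<-190)&(z>47)&(z<58)
    print("cal",rect(m,P))
E
python3 -c "
from fit import *
run(np.load('w0.npy'),np.load('w0T.npy'))"
```

```text
shutter (array([ 461. , -391.6]), array([54.4, 53.9]), 86.49, 1892) zmed 66.8
block+rails+shutter (array([ 463.2, -365.4]), array([116.2,  70.8]), 86.49, 4966) zmed 55.6
cal (array([ 471.2, -235.1]), array([70.3, 70.8]), 86.6, 2036)
```

The fits match the given sizes (54×54 and 116×70, with z of 66.8 and about 53). The yaw is -0.061 and the shutter is about 5 mm ajar. I'll go to the right of its end face.

```bash
python3 -m inch '[{"tx":-14,"ty":-49,"tz":20,"ax":0,"ay":0,"az":-0.006,"hand":0},{"tx":-14,"ty":-49,"tz":40,"ax":0,"ay":0,"az":0,"hand":0},{"tx":-14,"ty":-49,"tz":40,"ax":0,"ay":0,"az":0,"hand":0},{"tx":0,"ty":0,"tz":50,"ax":0,"ay":0,"az":0,"hand":0},{"tx":0,"ty":0,"tz":40,"ax":0,"ay":0,"az":0,"hand":0},{"tx":0,"ty":0,"tz":30,"ax":0,"ay":0,"az":0,"hand":0},{"tx":0,"ty":0,"tz":0,"ax":0,"ay":0,"az":0,"hand":0}]'
cat > loc.py <<'E'
from h import *
s=sense();B=np.array([463.2,-365.4]);p=s["position"];e=p[:2]-B
u=np.array([.061,.998]);f=np.array([.998,-.061]);q=s["tool_rot"]
print("t",round(s["t"],2),"block x,y",np.round([e@f,e@u],1),"z",round(p[2],1),"F",np.round(s["contact_force"],1),np.round(q,4))
E
python3 loc.py
```

```text
t: 5.18
position: [457.7, -440.2, 82.3]
tool_rot: [-0.002, 0.03, 1.0, 0.002]
contact_force: [0.5, 0.2, 0.3]
opening: 0.008
grip_force: 0.0
t 5.17 block x,y [ -1. -75.] z 82.3 F [0.5 0.2 0.3] [-0.002   0.0298  0.9996  0.0021]
```

```bash
python3 -m inch '[{"tx":-1,"ty":-6,"tz":0,"ax":0,"ay":0,"az":0,"hand":0},{"tx":0,"ty":0,"tz":12,"ax":0,"ay":0,"az":0,"hand":0},{"tx":0,"ty":0,"tz":11,"ax":0,"ay":0,"az":0,"hand":0},{"tx":0,"ty":0,"tz":0,"ax":0,"ay":0,"az":0,"hand":0}]' >/dev/null; python3 loc.py
python3 - <<'E'
from h import *
im,d=get_image("wrist");cv2.imwrite("pics/w2.png",im[:,:,::-1])
E
```

```text
t 5.67 block x,y [  0.3 -82.4] z 60.9 F [ 0.4  0.  -0.1] [-9.000e-04  3.040e-02  9.995e-01  9.000e-04]
```

View pics/w2.png

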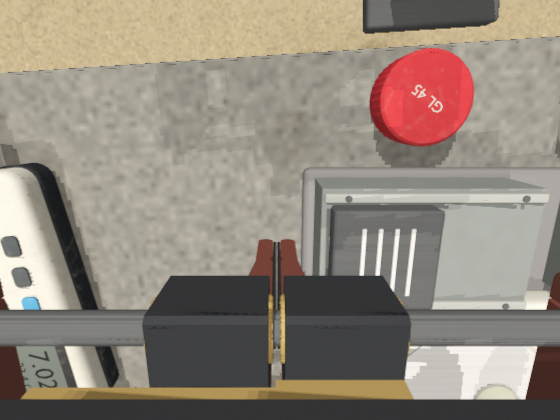

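Fingertips at (277,240) are level with the shutter's right end at (332,260), and the way between is clear. I'll push left.

```bash
python3 -m inch '[{"tx":0,"ty":5,"tz":1,"ax":0,"ay":0,"az":0,"hand":0},{"tx":0,"ty":5,"tz":1,"ax":0,"ay":0,"az":0,"hand":0},{"tx":0,"ty":4,"tz":0,"ax":0,"ay":0,"az":0,"hand":0},{"tx":0,"ty":4,"tz":0,"ax":0,"ay":0,"az":0,"hand":0},{"tx":0,"ty":4,"tz":0,"ax":0,"ay":0,"az":0,"hand":0},{"tx":0,"ty":4,"tz":0,"ax":0,"ay":0,"az":0,"hand":0},{"tx":0,"ty":4,"tz":0,"ax":0,"ay":0,"az":0,"hand":0}]' >/dev/null; python3 loc.py
python3 -m inch '[{"tx":0,"ty":5,"tz":0,"ax":0,"ay":0,"az":0,"hand":0},{"tx":0,"ty":5,"tz":0,"ax":0,"ay":0,"az":0,"hand":0},{"tx":0,"ty":5,"tz":0,"ax":0,"ay":0,"az":0,"hand":0},{"tx":0,"ty":5,"tz":0,"ax":0,"ay":0,"az":0,"hand":0},{"tx":0,"ty":0,"tz":0,"ax":0,"ay":0,"az":0,"hand":0}]' >/dev/null; python3 loc.py
```

```text
t 6.6 block x,y [  1. -53.] z 60.7 F [ 1.  -2.9  0.4] [ 2.000e-04  3.050e-02  9.995e-01 -3.000e-04]
t 7.22 block x,y [  0.8 -32.2] z 60.3 F [ 0.4 -0.2 -0.2] [-2.000e-04  3.010e-02  9.995e-01  5.000e-04]
```

```bash
python3 -m inch '[{"tx":0,"ty":4,"tz":0,"ax":0,"ay":0,"az":0,"hand":0},{"tx":0,"ty":4,"tz":0,"ax":0,"ay":0,"az":0,"hand":0},{"tx":0,"ty":4,"tz":0,"ax":0,"ay":0,"az":0,"hand":0},{"tx":0,"ty":3,"tz":0,"ax":0,"ay":0,"az":0,"hand":0}]' >/dev/null; python3 loc.py
python3 -m inch '[{"tx":0,"ty":1,"tz":0,"ax":0,"ay":0,"az":0,"hand":0},{"tx":0,"ty":1,"tz":0,"ax":0,"ay":0,"az":0,"hand":0}]' >/dev/null; python3 loc.py
```

```text
t 7.72 block x,y [  0.8 -17.7] z 60.3 F [ 0.4 -2.2 -0.1] [-1.000e-04  3.040e-02  9.995e-01  1.000e-04]
t 7.97 block x,y [  0.8 -15.9] z 60.3 F [ 0.7 -3.3 -1.2] [-1.000e-04  3.040e-02  9.995e-01  1.000e-04]
```

```bash
python3 -m inch '[{"tx":0,"ty":1,"tz":0,"ax":0,"ay":0,"az":0,"hand":0},{"tx":0,"ty":0.5,"tz":0,"ax":0,"ay":0,"az":0,"hand":0}]' >/dev/null; python3 loc.py
python3 -m inch '[{"tx":0,"ty":0.5,"tz":0,"ax":0,"ay":0,"az":0,"hand":0},{"tx":0,"ty":0,"tz":0,"ax":0,"ay":0,"az":0,"hand":0}]' >/dev/null; python3 loc.py
```

```text
t 8.22 block x,y [  0.8 -14.4] z 60.3 F [-1.3 -1.4 -1.1] [-1.000e-04  3.040e-02  9.995e-01  1.000e-04]
t 8.47 block x,y [  0.8 -13.9] z 60.3 F [-0.9 -1.7 -1.2] [-1.000e-04  3.040e-02  9.995e-01  1.000e-04]
```

```bash
python3 -m inch '[{"tx":0,"ty":0.7,"tz":0,"ax":0,"ay":0,"az":0,"hand":0},{"tx":0,"ty":0,"tz":0,"ax":0,"ay":0,"az":0,"hand":0}]' >/dev/null; python3 loc.py
python3 - <<'E'
from fit import *
i=camera_info("wrist");im,d=get_image("wrist");run(d,np.array(i["world_from_camera"]));cv2.imwrite("pics/w3.png",im[:,:,::-1])
E
```

```text
t 8.72 block x,y [  0.9 -13.2] z 60.4 F [-0.1 -2.5  0.1] [-1.000e-04  3.040e-02  9.995e-01  1.000e-04]
shutter (array([ 459.3, -350.3]), array([72.5, 45.8]), 86.49, 7689) zmed 66.7
block+rails+shutter (array([ 459.1, -364.8]), array([116.8,  63. ]), 86.48, 14016) zmed 65.7
cal (array([ 470.2, -246. ]), array([51. , 70.9]), 86.65, 6603)
```

View pics/w3.png

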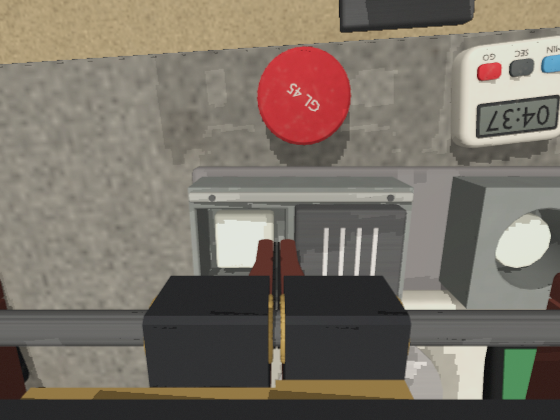

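The well is open with the white key at (243,240). The shutter is at (350,240), close to the left end. I'll measure how far its left and right edges are.

```bash
cat > edge.py <<'E'
from fit import *
i=camera_info("wrist");im,d=get_image("wrist")
P,_,_=cloud(d,np.array(i["world_from_camera"]),np.array(i["camera_matrix"]))
e=P[...,:2]-np.array([463.2,-365.4]);bx=e@np.array([.998,-.061]);by=e@np.array([.061,.998]);z=P[...,2]
m=(d>0)&(abs(bx+18)<7)&(abs(by)<75)
for n,k in(("shutter",m&(z>63)&(z<70)),("block",m&(z>49)&(z<70)),("key",m&(z>30)&(z<43)&(by<0)&(bx>-17))):
    print(n,np.round(np.percentile(by[k],[1,99]),1) if k.any() else None,np.round(np.median(z[k]),1))
E
python3 edge.py;python3 loc.py
```

```text
shutter [-2.9 49.6] 66.8
block [-57.1  57.3] 66.5
key [-54.5  -7.4] 38.1
t 8.82 block x,y [  0.9 -13.2] z 60.5 F [ 0.1 -1.7 -0.4] [0.     0.0304 0.9995 0.    ]
```

```bash
python3 -m inch '[{"tx":0,"ty":1,"tz":0,"ax":0,"ay":0,"az":0,"hand":0},{"tx":0,"ty":1,"tz":0,"ax":0,"ay":0,"az":0,"hand":0},{"tx":0,"ty":0,"tz":0,"ax":0,"ay":0,"az":0,"hand":0}]' >/dev/null; python3 loc.py
python3 -m inch '[{"tx":0,"ty":0.7,"tz":0,"ax":0,"ay":0,"az":0,"hand":0},{"tx":0,"ty":0,"tz":0,"ax":0,"ay":0,"az":0,"hand":0}]' >/dev/null; python3 loc.py
python3 edge.py
```

```text
t 9.2 block x,y [  0.9 -11.2] z 60.5 F [ 0.5 -0.7 -1. ] [0.     0.0303 0.9995 0.    ]
t 9.45 block x,y [  0.9 -10.5] z 60.5 F [-0.2 -1.5 -0.3] [-0.      0.0303  0.9995  0.    ]
shutter [-0.2 52.2] 66.7
block [-57.1  52.2] 66.5
key [-54.6 -14. ] 38.1
```

```bash
python3 -m inch '[{"tx":0,"ty":0.7,"tz":0,"ax":0,"ay":0,"az":0,"hand":0},{"tx":0,"ty":0,"tz":0,"ax":0,"ay":0,"az":0,"hand":0}]' >/dev/null; python3 loc.py
python3 -m inch '[{"tx":0,"ty":0.4,"tz":0,"ax":0,"ay":0,"az":0,"hand":0},{"tx":0,"ty":0,"tz":0,"ax":0,"ay":0,"az":0,"hand":0}]' >/dev/null; python3 loc.py
```

```text
t 9.75 block x,y [ 0.9 -9.9] z 60.5 F [-0.8 -0.4 -0.4] [-0.      0.0304  0.9995 -0.    ]
t 10.0 block x,y [ 0.9 -9.9] z 60.5 F [-0.4 -3.5 -0.9] [ 1.000e-04  3.050e-02  9.995e-01 -4.000e-04]
```

```bash
python3 -m inch '[{"tx":0,"ty":0.4,"tz":0,"ax":0,"ay":0,"az":0,"hand":0},{"tx":0,"ty":0,"tz":0,"ax":0,"ay":0,"az":0,"hand":0}]' >/dev/null; python3 loc.py
```

```text
t 10.25 block x,y [ 0.9 -9.8] z 60.6 F [-0.3 -5.4 -1.5] [ 1.000e-04  3.060e-02  9.995e-01 -7.000e-04]
```

It is firmly at the stop: the force is up and the arm no longer moves. Next I'll back to the well centre and go down.

```bash
python3 -m inch '[{"tx":0,"ty":-10,"tz":0,"ax":0,"ay":0,"az":0,"hand":0},{"tx":1,"ty":-12,"tz":0,"ax":0,"ay":0,"az":0,"hand":0},{"tx":0,"ty":0,"tz":0,"ax":0,"ay":0,"az":0,"hand":0},{"tx":0,"ty":0,"tz":6,"ax":0,"ay":0,"az":0,"hand":0},{"tx":0,"ty":0,"tz":6,"ax":0,"ay":0,"az":0,"hand":0},{"tx":0,"ty":0,"tz":5,"ax":0,"ay":0,"az":0,"hand":0},{"tx":0,"ty":0,"tz":0,"ax":0,"ay":0,"az":0,"hand":0}]' >/dev/null; python3 loc.py
python3 -m inch '[{"tx":0,"ty":0,"tz":2,"ax":0,"ay":0,"az":0,"hand":0},{"tx":0,"ty":0,"tz":2,"ax":0,"ay":0,"az":0,"hand":0},{"tx":0,"ty":0,"tz":2,"ax":0,"ay":0,"az":0,"hand":0},{"tx":0,"ty":0,"tz":2,"ax":0,"ay":0,"az":0,"hand":0},{"tx":0,"ty":0,"tz":0,"ax":0,"ay":0,"az":0,"hand":0}]' >/dev/null; python3 loc.py
```

```text
t 11.12 block x,y [ -0.4 -30.6] z 42.6 F [0.1 0.8 0.5] [-5.000e-04  3.030e-02  9.995e-01  5.000e-04]
t 11.75 block x,y [  0.  -31.1] z 35.7 F [-1.4  1.6  3.3] [ 2.000e-04  3.040e-02  9.995e-01 -1.000e-04]
```

```bash
python3 -m inch '[{"tx":0,"ty":0,"tz":1,"ax":0,"ay":0,"az":0,"hand":0},{"tx":0,"ty":0,"tz":1,"ax":0,"ay":0,"az":0,"hand":0},{"tx":0,"ty":0,"tz":1,"ax":0,"ay":0,"az":0,"hand":0}]' >/dev/null; python3 loc.py
python3 -m inch '[{"tx":0,"ty":0,"tz":0.7,"ax":0,"ay":0,"az":0,"hand":0},{"tx":0,"ty":0,"tz":0.5,"ax":0,"ay":0,"az":0,"hand":0},{"tx":0,"ty":0,"tz":0,"ax":0,"ay":0,"az":0,"hand":0}]' >/dev/null; python3 loc.py
```

```text
t 12.12 block x,y [  0.  -31.2] z 32.8 F [-1.2  1.6  4.4] [ 2.000e-04  3.040e-02  9.995e-01 -1.000e-04]
t 12.5 block x,y [  0.  -31.2] z 32.3 F [-2.4  2.6  7.2] [ 2.000e-04  3.040e-02  9.995e-01 -2.000e-04]
```

```bash
python3 -m inch '[{"tx":0,"ty":0,"tz":0.5,"ax":0,"ay":0,"az":0,"hand":0},{"tx":0,"ty":0,"tz":0,"ax":0,"ay":0,"az":0,"hand":0},{"tx":0,"ty":0,"tz":0,"ax":0,"ay":0,"az":0,"hand":0}]' >/dev/null; python3 loc.py
python3 -m inch '[{"tx":0,"ty":0,"tz":-5,"ax":0,"ay":0,"az":0,"hand":0},{"tx":0,"ty":0,"tz":-15,"ax":0,"ay":0,"az":0,"hand":0},{"tx":0,"ty":0,"tz":-25,"ax":0,"ay":0,"az":0,"hand":0},{"tx":0,"ty":0,"tz":-25,"ax":0,"ay":0,"az":0,"hand":0},{"tx":0,"ty":0,"tz":0,"ax":0,"ay":0,"az":0,"hand":0}]' >/dev/null; python3 loc.py; python3 edge.py
```

```text
t 12.88 block x,y [  0.  -31.2] z 32.3 F [-2.5  3.3 10. ] [ 3.000e-04  3.040e-02  9.995e-01 -3.000e-04]
t 13.5 block x,y [  0.9 -32. ] z 103.5 F [ 0.1 -0.3 -0. ] [ 0.0017  0.0304  0.9995 -0.0016]
shutter [ 0.4 52.8] 66.8
block [-56.9  52.7] 66.5
key [-54.4  -7.3] 38.0
```

The key was pressed to its stop (10 N, no further travel) and is back up at z = 38. Now I'll go to the left side of the shutter.

```bash
python3 -m inch '[{"tx":0,"ty":25,"tz":0,"ax":0,"ay":0,"az":0,"hand":0},{"tx":0,"ty":30,"tz":0,"ax":0,"ay":0,"az":0,"hand":0},{"tx":0,"ty":30,"tz":0,"ax":0,"ay":0,"az":0,"hand":0},{"tx":0,"ty":25,"tz":0,"ax":0,"ay":0,"az":0,"hand":0},{"tx":0,"ty":0,"tz":0,"ax":0,"ay":0,"az":0,"hand":0},{"tx":0,"ty":0,"tz":15,"ax":0,"ay":0,"az":0,"hand":0},{"tx":0,"ty":0,"tz":0,"ax":0,"ay":0,"az":0,"hand":0}]' >/dev/null; python3 loc.py
```

```text
t 14.43 block x,y [-1.4 78.7] z 82.9 F [-0.5 -0.1  0.1] [-0.0018  0.0309  0.9995  0.001 ]
```

```bash
python3 -m inch '[{"tx":-1,"ty":0,"tz":12,"ax":0,"ay":0,"az":0,"hand":0},{"tx":0,"ty":0,"tz":11,"ax":0,"ay":0,"az":0,"hand":0},{"tx":0,"ty":0,"tz":0,"ax":0,"ay":0,"az":0,"hand":0},{"tx":0,"ty":0,"tz":0,"ax":0,"ay":0,"az":0,"hand":0}]' >/dev/null; python3 loc.py
```

```text
t 14.93 block x,y [ 0.9 78.8] z 62.9 F [0.3 1.2 0.8] [ 0.      0.0304  0.9995 -0.    ]
```

```bash
python3 -m inch '[{"tx":0,"ty":-5,"tz":2,"ax":0,"ay":0,"az":0,"hand":0},{"tx":0,"ty":-4,"tz":0,"ax":0,"ay":0,"az":0,"hand":0},{"tx":0,"ty":-4,"tz":0,"ax":0,"ay":0,"az":0,"hand":0},{"tx":0,"ty":-4,"tz":0,"ax":0,"ay":0,"az":0,"hand":0},{"tx":0,"ty":-4,"tz":0,"ax":0,"ay":0,"az":0,"hand":0},{"tx":0,"ty":-4,"tz":0,"ax":0,"ay":0,"az":0,"hand":0}]' >/dev/null; python3 loc.py
python3 -m inch '[{"tx":0,"ty":-5,"tz":0,"ax":0,"ay":0,"az":0,"hand":0},{"tx":0,"ty":-5,"tz":0,"ax":0,"ay":0,"az":0,"hand":0},{"tx":0,"ty":-5,"tz":0,"ax":0,"ay":0,"az":0,"hand":0},{"tx":0,"ty":-5,"tz":0,"ax":0,"ay":0,"az":0,"hand":0},{"tx":0,"ty":-5,"tz":0,"ax":0,"ay":0,"az":0,"hand":0},{"tx":0,"ty":-5,"tz":0,"ax":0,"ay":0,"az":0,"hand":0},{"tx":0,"ty":-4,"tz":0,"ax":0,"ay":0,"az":0,"hand":0},{"tx":0,"ty":-3,"tz":0,"ax":0,"ay":0,"az":0,"hand":0},{"tx":0,"ty":0,"tz":0,"ax":0,"ay":0,"az":0,"hand":0}]' >/dev/null; python3 loc.py
python3 edge.py
```

```text
t 15.68 block x,y [ 0.9 53.9] z 60.8 F [0.2 2.6 1.9] [0.000e+00 3.030e-02 9.995e-01 2.000e-04]
t 16.8 block x,y [ 0.8 16.4] z 60.5 F [ 0.4 -0.3 -0.6] [-2.000e-04  3.060e-02  9.995e-01 -3.000e-04]
shutter [-44.6   7.7] 66.7
block [-56.7  56.9] 65.7
key [-55.1 -54.7] 42.7
```

```bash
python3 -m inch '[{"tx":0,"ty":-3,"tz":0,"ax":0,"ay":0,"az":0,"hand":0},{"tx":0,"ty":-3,"tz":0,"ax":0,"ay":0,"az":0,"hand":0},{"tx":0,"ty":-2,"tz":0,"ax":0,"ay":0,"az":0,"hand":0},{"tx":0,"ty":-1,"tz":0,"ax":0,"ay":0,"az":0,"hand":0},{"tx":0,"ty":0,"tz":0,"ax":0,"ay":0,"az":0,"hand":0}]' >/dev/null; python3 loc.py
python3 -m inch '[{"tx":0,"ty":-0.7,"tz":0,"ax":0,"ay":0,"az":0,"hand":0},{"tx":0,"ty":-0.7,"tz":0,"ax":0,"ay":0,"az":0,"hand":0},{"tx":0,"ty":0,"tz":0,"ax":0,"ay":0,"az":0,"hand":0}]' >/dev/null; python3 loc.py
```

```text
t 17.48 block x,y [0.8 7.8] z 60.5 F [-0.3  1.  -0.7] [-2.000e-04  3.050e-02  9.995e-01 -0.000e+00]
t 17.85 block x,y [0.8 6.5] z 60.6 F [ 0.1  0.2 -0.7] [-1.000e-04  3.040e-02  9.995e-01  1.000e-04]
```

```bash
python3 -m inch '[{"tx":0,"ty":-0.5,"tz":0,"ax":0,"ay":0,"az":0,"hand":0},{"tx":0,"ty":0,"tz":0,"ax":0,"ay":0,"az":0,"hand":0}]' >/dev/null; python3 loc.py; python3 edge.py
```

```text
t 18.1 block x,y [0.9 6. ] z 60.7 F [-0.7  2.3 -1.5] [-0.      0.0304  0.9995  0.    ]
shutter [-54.9  -2.6] 66.7
block [-54.3  56.9] 65.1
key None nan
  return _methods._mean(a, axis=axis, dtype=dtype,
  ret = ret.dtype.type(ret / rcount)
```

Almost closed. I'll press until the stop shows.

```bash
python3 -m inch '[{"tx":0,"ty":-0.7,"tz":0,"ax":0,"ay":0,"az":0,"hand":0},{"tx":0,"ty":-0.5,"tz":0,"ax":0,"ay":0,"az":0,"hand":0},{"tx":0,"ty":0,"tz":0,"ax":0,"ay":0,"az":0,"hand":0}]' >/dev/null; python3 loc.py
python3 -m inch '[{"tx":0,"ty":-0.5,"tz":0,"ax":0,"ay":0,"az":0,"hand":0},{"tx":0,"ty":0,"tz":0,"ax":0,"ay":0,"az":0,"hand":0}]' >/dev/null; python3 loc.py
```

```text
t 18.52 block x,y [0.9 4.7] z 60.8 F [-0.6  2.  -1.1] [ 0.000e+00  3.040e-02  9.995e-01 -1.000e-04]
t 18.77 block x,y [0.9 4.3] z 60.8 F [-0.   2.7 -2.1] [ 1.000e-04  3.040e-02  9.995e-01 -0.000e+00]
```

```bash
python3 -m inch '[{"tx":0,"ty":-0.5,"tz":0,"ax":0,"ay":0,"az":0,"hand":0},{"tx":0,"ty":-0.5,"tz":0,"ax":0,"ay":0,"az":0,"hand":0},{"tx":0,"ty":0,"tz":0,"ax":0,"ay":0,"az":0,"hand":0}]' >/dev/null; python3 loc.py
python3 edge.py 2>/dev/null
```

```text
t 19.15 block x,y [0.9 4.2] z 60.8 F [-1.1  5.8  0.4] [-1.000e-04  3.020e-02  9.995e-01  9.000e-04]
shutter [-56.9  -4.4] 66.7
block [-56.1  56.9] 64.0
key None nan
```

At the closed stop (no more travel, force rising). I'll back off, lift away, and verify.

```bash
python3 -m inch '[{"tx":0,"ty":6,"tz":0,"ax":0,"ay":0,"az":0,"hand":0},{"tx":0,"ty":10,"tz":0,"ax":0,"ay":0,"az":0,"hand":0},{"tx":0,"ty":0,"tz":-30,"ax":0,"ay":0,"az":0,"hand":0},{"tx":0,"ty":0,"tz":-50,"ax":0,"ay":0,"az":0,"hand":0},{"tx":0,"ty":0,"tz":-60,"ax":0,"ay":0,"az":0,"hand":0},{"tx":0,"ty":0,"tz":-50,"ax":0,"ay":0,"az":0,"hand":0},{"tx":0,"ty":0,"tz":0,"ax":0,"ay":0,"az":0,"hand":0},{"tx":0,"ty":0,"tz":0,"ax":0,"ay":0,"az":0,"hand":0},{"tx":0,"ty":0,"tz":0,"ax":0,"ay":0,"az":0,"hand":0}]' >/dev/null; python3 loc.py
python3 edge.py 2>/dev/null; python3 - <<'E'
from h import *
im,d=get_image("scene");cv2.imwrite("pics/s2.png",cv2.resize(im[200:380,200:480,::-1],None,fx=2.8,fy=2.8))
from fit import *
i=camera_info("wrist");im,d=get_image("wrist");run(d,np.array(i["world_from_camera"]))
E
```

```text
t 20.32 block x,y [ 0.4 19.7] z 248.4 F [ 0.4  0.4 -1.2] [-0.0014  0.0304  0.9995  0.001 ]
shutter [-56.8  -3.9] 66.7
block [-56.   56.9] 53.6
key None nan
shutter (array([ 461., -396.]), array([54., 54.]), 86.67, 2681) zmed 66.7
block+rails+shutter (array([ 463.3, -365.1]), array([116. ,  70.7]), 86.5, 7114) zmed 55.3
cal (array([ 471.2, -235.3]), array([70.7, 70.7]), 86.44, 2908)
```

View pics/s2.png

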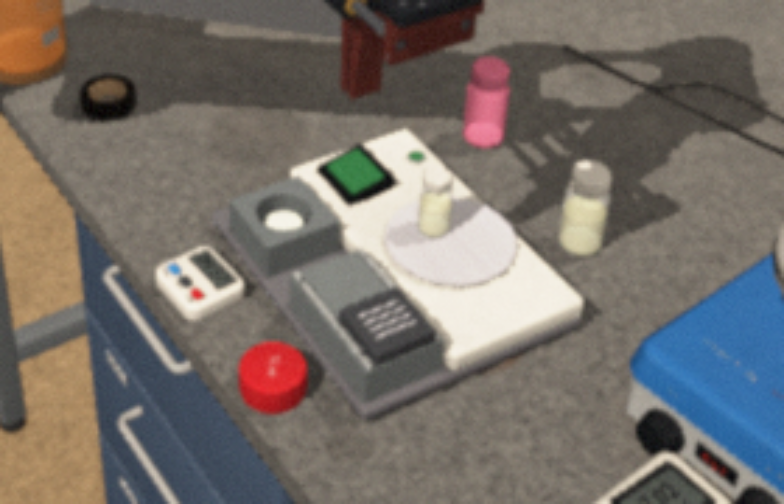

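The shutter at (388,325) is closed, with its centre at block y -31. The vial is upright on the pan at (435,205), and the timer and cap have not moved.

```bash
python3 -c "
from workcell import *
print(finish_job())"
```

```text
the job is handed in; nothing more can be done
None
```

I tared the balance and handed the job in at about 20 s: the shutter was pushed to its open stop, the tare key pressed to its stop and released, and the shutter closed again, with the vial standing on the pan and the timer and red cap looking unmoved in the last picture (no verdict came back).

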